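Turn the wheel blank and lock it in its drilling jig

TASK

Set up the wooden wheel for its next hole: push round its fluted edge, a stroke at a time, until the one deep square notch squarely faces the wooden locking bar, then slide the bar along its guide into the notch until it meets the steel stop inside. The stop is set differently each time, so feel for it and press the bar against it with about 15 N for a moment, without ramming it (never over 25 N), then let go; leave the things around the jig where they are.

Things in the scene. Friction and masses are not known exactly. Their poses are not given: they have to be found in the camera images.
- wheel_centre (a point): fixed point on the wheel's upright pivot, 39 mm above the bench (level with the wheel's top). Its axes are the jig's: x from the pivot along the guide to the locking bar, z up. The jig's base board, 12 mm thick, fixed to the bench, reaches 85 mm behind the pivot, 235 mm ahead and 90 mm to either side. A tall drill press stands to the right, beyond y = -0.33 and x = 0.4: go round it
- wheel: plywood wheel, 160 mm across, 15 to 39 mm above the bench; origin on the pivot at bench height, x axis towards its deep notch. Eight edge gaps, 45 degrees apart: the notch and seven flutes for a fingertip (42 mm wide at the rim, 26 mm at their floor, 64 mm from the pivot). Turns without end either way, stiffly (0.3 N m, 4 N at the rim), stays where left. Centre nut to 53 mm
- notch_mouth (a point): middle of the mouth of the wheel's one deep notch, on the rim 80 mm from the pivot, 27 mm above the bench; x axis outward. The notch has straight sides 28 mm apart (mouth bevelled to 36 mm) and a flat floor 34 mm in from the rim. A dark line on the wheel's top points at it. A rigid steel stop pad stands in the notch, its face anywhere from 2 to 20 mm outward of the floor (not given, to be felt)
- notch_floor (a point): middle of the flat floor of the deep notch, behind the stop pad, 46 mm from the pivot, 27 mm above the bench; moves with the wheel
- notch_target (a point): fixed point of the jig where notch_mouth must come: on the guide's centre line, 80 mm from the pivot, 27 mm above the bench. The guide is two dark wooden rails 18 mm wide with a 26 mm channel between them, from 8 to 65 mm outward of this point, their tops 32 mm above the bench
- bar: locking bar: loose pale wooden bar 110 x 24 x 26 mm, about 0.12 kg, lying on the base board in the guide channel (12 to 38 mm above the bench), dark line along its top. Origin under its middle, x axis along it towards the wheel. Its tail end, 55 mm behind the origin, is where it is pushed; it sticks out of the rails all the time (by at least 10 mm)
- bar_nose (a point): middle of the bar's end face that points at the wheel, 25 mm above the bench, 55 mm ahead of the bar's middle
- screw_tin: upright tin, 57 mm across, 72 mm high, beside the jig; origin under its middle; not to be moved
- cork_block: cork sanding block 104 x 60 x 31 mm beside the jig; origin under its middle; not to be moved
- wood_offcut: small wooden off-cut 45 x 32 x 18 mm beside the jig; origin under its middle; not to be moved

How it is judged:
On the way, in this order (a step that is already met when the one before it is completed fails the run):
1. the wheel's deep notch faces the locking bar: notch mouth within 5 mm of its target, wheel at rest (horizontal distance between notch_mouth and notch_target below 0.005 m and angular speed of wheel below 0.1 rad/s), for 0.2 s.
2. the bar is pressed with over 10 N against the wheel's stop inside the notch (horizontal distance between bar_nose and notch_floor below 0.022 m and contact force between bar and wheel above 10 N), for 0.1 s.
At the end, for the whole second after the job is handed in: the notch faces the bar (notch mouth within 5 mm of its target), the bar lies flat in its guide with its nose in the notch within 22 mm of the notch's floor, and it is at rest (horizontal distance between notch_mouth and notch_target below 0.005 m and horizontal distance between bar_nose and notch_floor below 0.022 m and height (world z) of bar_nose below 0.029 m and angle between bar's own z axis and vertical below 0.06 rad and linear speed of bar below 0.01 m/s); the robot touches nothing.
It fails at once if the bar is rammed against the wheel (more than 25 N between them) (contact force between bar and wheel above 25 N).
It fails at once if the tin of screws is moved by more than 30 mm (distance of screw_tin from where it was at the start of the episode above 0.03 m).
It fails at once if the sanding block is moved by more than 30 mm (distance of cork_block from where it was at the start of the episode above 0.03 m).
It fails at once if the off-cut is moved by more than 30 mm (distance of wood_offcut from where it was at the start of the episode above 0.03 m).
It also fails if it takes over 72 s, if anything falls off the work surface, if the arm or the gripper's body presses on something with over 40 N, if the wrist force passes 120 N, or if a joint passes its speed limit or range.

ROBOT

A 6-joint arm with a two-finger parallel gripper is mounted at the origin on a cart in front of the work surface, level with it; the furniture and walls round the work are solid. World frame = base frame: x ahead of the robot, y to its left, z up, the work surface at z = 0. Lengths are in m, angles in rad, forces in N, time in s.
With the tool pointing down it reaches from about 0.375 to 0.975 m from the base axis. Payload 3.8 kg.
Tool frame: the origin (TCP) lies between the finger pads; the fingertips stand 17 mm ahead of it and the grasp point (between the pads) lies 2 mm behind it; z points along the fingers, y is the line along which they close (so a half turn about z gives the same grasp; the last joint's range is limited). The gripper opens to 85 mm and grips with 20 to 120 N. Pads are 22 mm wide; open, the fingers measure 114 mm over their backs; the gripper's body (76 mm by 85 mm) begins 54 mm behind the grasp point. The pads swing forward as they close: fully open they stand 13 mm farther back than shut.
Start: joints at [-1.305, 0.264, 1.604, -0, 1.274, -0.037], TCP at [0.201, -0.644, 0.248] pointing down, gripper open.
Joint ranges: [-2.63, 2.63], [-0.94, 2.18], [0.31, 2.57], [-1.31, 4.45], [0, 2.66], [-2.55, 2.55]. Speed limits (rad/s): [2.57, 2.57, 3.14, 3.14, 3.14, 3.14].

INTERFACE

Orientations are given as a rotation vector (axis times angle).
In Python, from workcell import bot gives the robot as it stands.
- The arm moves only by the tool play_rows, never from a script. Its argument "steps" is one flat list of numbers, 4 for each row, row after row: the shift along the tool's x, y, z in m, then the turn about the tool's z in rad. A call has 1 to 10 rows; each row is the pose to reach, as a shift and turn from the pose commanded when the call began, along the tool's axes at that moment; what a row does not reach only later rows make up. A row lasts 1/8 s, in which the tool goes at most 62.5 mm and 10.7 degrees, less where a joint would pass 70% of its speed; a pose out of reach is approached as far as the arm can. A call with a gripper value outside its range is refused whole. "jaw" is the closure in counts, from 0 (fully open) to 255 (shut), set as the call begins (left out, the last holds). The fingers move at their own pace and stop on an object; "grip_force" is the grip in N (left out, the last holds). Time passes only in rows, so rows that repeat a pose let the fingers close. It gives the time, the measured TCP pose, the force, the opening and the grip force at its end, in the units of the state.
- bot.read_state(): the state, without advancing time (a new reading comes with each control period).
- bot.read_camera(name): name is "side" or "top" or "wrist"; returns a dict with "pixels" (400x640x3 uint8, blue, green, red), "mtx" (3x3 intrinsics, pixels), "R" (3x3) and "t" (3): a world point X has camera coordinates R X + t. Camera axes: x right, y down, z forward; pixel columns grow to the right and rows downward; lengths in m; the calibration is good to about 2 mm. A picture is of the moment at which its call begins. There is no depth.
- bot.finish_job(): hands the job in; it is judged then, once.
The state is a dict: "time": time; "q": joint angles; "joint_vel": joint speeds; "joint_torque": joint torques, N m; "tool_pos": TCP position; "tcp_rot": TCP orientation; "wrist_force": force on the tool from outside, world axes, zero at the start; "torque": the same for the moment, N m; "width": opening from 0.0 (shut) to 1.0 (fully open); "grip_force": force on a finger pad.
Only numpy, scipy, OpenCV 4.12 (cv2) and the standard library are available. Lean on these libraries where they do the work, as an engineer would, in place of code of your own. Each camera call takes 0.05 s, during which the arm holds its last target. There are 200 camera calls.

## Working session

There is one attempt and no reset: what is moved stays moved. The work goes in short steps, Python scripts to look and compute and a tool call to move; the robot and the scene stay as the last step left them, time stands still between calls to the robot, and variables do not carry over. Pictures are saved under pics/ and viewed, at most 13 in all, crops included, and the job is handed in when it is done.

Besides the shell and the picture viewer there is one more tool, called after ">>>" by a JSON object that holds its "method" and its "body", one argument or row to a line. play_rows: Moves the arm, as the interface text tells. Its arguments: {"type":"object","properties":{"steps":{"type":"array"},"jaw":{"type":"number"},"grip_force":{"type":"number"}},"required":["steps"]}

```bash
mkdir -p pics; python3 - <<'E'
from workcell import bot
import cv2
s=bot.read_state();print(s)
for n in("top","side"):
    c=bot.read_camera(n);cv2.imwrite(f"pics/{n}0.png",c["pixels"]);print(n,c["mtx"].tolist(),c["R"].tolist(),c["t"].tolist())
E
```

```text
{'time': 0.0, 'q': array([-1.30493310e+00,  2.64791686e-01,  1.60535157e+00, -6.32731126e-06,
        1.27367755e+00, -3.68965166e-02]), 'joint_vel': array([ 0.0014267 , -0.00011871, -0.00172375, -0.00202359,  0.00110133,
        0.00107643]), 'joint_torque': array([-2.62555302e-03, -5.15116632e+01, -3.67317510e+01, -2.70700684e-04,
        1.31492992e-02,  6.47773120e-06]), 'tool_pos': array([ 0.20107621, -0.64364827,  0.24694811]), 'tcp_rot': array([-3.10347715e+00, -4.73428787e-01,  4.08963703e-04]), 'wrist_force': array([-0.37547854,  0.50786912,  0.43827315]), 'torque': array([-0.05284474, -0.02487482, -0.01126373]), 'grip_force': 0.0, 'width': 1.0012207770415875}
top [[420.8537902038077, 0.0, 319.09355195080605], [0.0, 420.8537902038077, 200.69839500629794], [0.0, 0.0, 1.0]] [[-0.02790929192170856, -0.9993784000145599, -0.021537989896167523], [-0.9935723195169621, 0.030098926257607864, -0.10912424353837676], [0.10970468227980404, 0.018353970210219877, -0.9937947546970701]] [0.06687558112163285, 0.5837036478466172, 0.8533583647532692]
side [[400.5668814330861, 0.0, 318.95983527925205], [0.0, 400.5668814330861, 196.65781720959575], [0.0, 0.0, 1.0]] [[-0.83273234611442, -0.5536756848844335, 0.00027514092273413053], [-0.2795348407701215, 0.4199934229678599, -0.8634036121417163], [0.4779300289063209, -0.7190610270564619, -0.5045137528731101]] [0.5093454968627663, 0.1971853939066646, 0.6261568959689888]
```

View pics/top0.png

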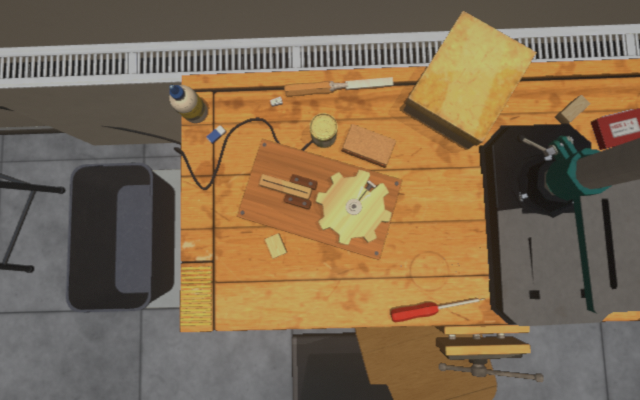

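View pics/side0.png

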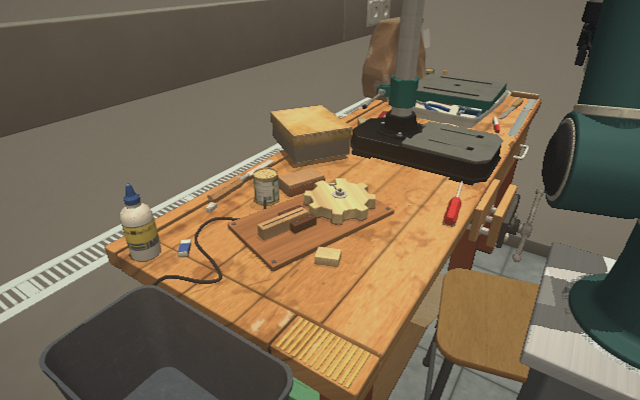

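```bash
cat > h.py <<'E'
import numpy as np,cv2
from workcell import bot
def ray(c,uv,z):
    d=np.linalg.inv(c["mtx"])@np.array([uv[0],uv[1],1.]); C=-c["R"].T@c["t"]; d=c["R"].T@d
    return C+d*(z-C[2])/d[2]
def proj(c,X):
    p=c["mtx"]@(c["R"]@np.asarray(X)+c["t"]); return p[:2]/p[2]
E
python3 - <<'E'
from h import *
c=bot.read_camera("top");im=c["pixels"][115:265,225:415]
cv2.imwrite("pics/c1.png",cv2.resize(im,None,fx=4,fy=4,interpolation=cv2.INTER_CUBIC))
E
```

```text
(no output)
```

View pics/c1.png

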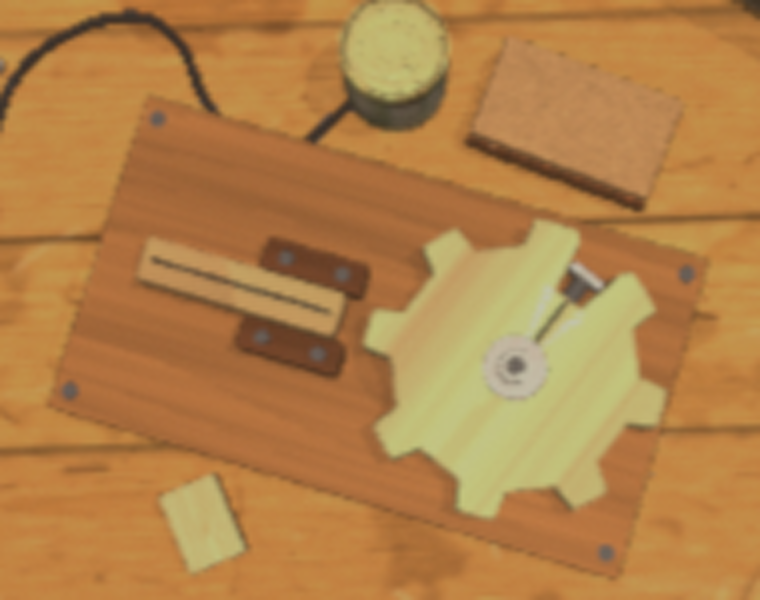

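```bash
cat >> h.py <<'E'
def full(U,V,u0=225,v0=115,f=4): return ((U+.5)/f-.5+u0,(V+.5)/f-.5+v0)
E
python3 - <<'E'
from h import *
c=bot.read_camera("top")
P=lambda U,V,z:ray(c,full(U,V),z)[:2]
k=[P(*x,.012) for x in((149,97),(708,260),(617,578),(50,403))]
print("corners",np.round(k,4).tolist(),[round(float(np.linalg.norm(k[i]-k[i-3])),4) for i in range(4)])
# pivot from corners: jig x axis from mid(right) to mid(left)
R=(k[1]+k[2])/2;L=(k[0]+k[3])/2;ex=(L-R)/np.linalg.norm(L-R)
print("yaw",np.degrees(np.arctan2(ex[1],ex[0])),"piv",R+ex*.085)
n=P(516,366,.053);print("nut",n)
a=P(153,260,.038);b=P(328,312,.038);print("barline",a,b,np.degrees(np.arctan2(*(a-b)[::-1])))
t=P(143,254,.038);h=P(340,318,.038);print("tail/nose approx",t,h,np.linalg.norm(t-h))
for q in((540,340),(572,296),):
  d=P(*q,.039)-n;print("notch dir",np.degrees(np.arctan2(d[1],d[0])),np.linalg.norm(d))
# flank tips of notch : corners of mouth bevel
m=(P(575,235,.039)+P(625,277,.039))/2;d=m-n;print("mouth",np.degrees(np.arctan2(d[1],d[0])),np.linalg.norm(d))
for nm,q,z in(("tin",(395,45),.072),("cork",(585,115),.031),("off",(203,523),.018)):print(nm,P(*q,z))
E
```

```text
corners [[0.7281, 0.1721], [0.628, -0.129], [0.4595, -0.0727], [0.5612, 0.2278]] [0.3173, 0.1776, 0.3173, 0.1759]
yaw 71.46396053720767 piv [ 0.57079196 -0.02030658]
nut [ 0.56982596 -0.02097717]
barline [0.63312756 0.16712768] [0.60264209 0.0754479 ] 71.60694001768428
tail/nose approx [0.63649766 0.17237761] [0.59927834 0.06923205] 0.10965530034015458
notch dir -43.62192591470472 0.020124656195174274
notch dir -40.229436526648165 0.048721380335074525
mouth -39.027604232037866 0.07453611111547023
tin [0.73510904 0.03605024]
cork [ 0.70534207 -0.06409932]
off [0.49456289 0.14547808]
```

```bash
cat >> h.py <<'E'
PIV=np.array([.570,-.0207]);PSI=np.radians(71.5)
def rows(p0,yaw0,tg):
    """p0 xyz, yaw0 deg of tool x; tg: (x,y,z,yaw). prints rows"""
    y=np.radians(yaw0);X=np.array([np.cos(y),np.sin(y)]);Y=np.array([np.sin(y),-np.cos(y)])
    out=[]
    for t in tg:
        d=np.array(t[:2])-p0[:2]
        out.append([round(float(v),4) for v in(d@X,d@Y,p0[2]-t[2],-np.radians(t[3]-yaw0))])
    for r in out:print(r)
def pose():
    from scipy.spatial.transform import Rotation as Ro
    s=bot.read_state();M=Ro.from_rotvec(s["tcp_rot"]).as_matrix()
    return s["tool_pos"],np.degrees(np.arctan2(M[1,0],M[0,0]))
def pol(r,a,z,yaw): return (*(PIV+r*np.array([np.cos(np.radians(a)),np.sin(np.radians(a))])),z,yaw)
E
python3 - <<'E'
from h import *
p,y=pose();print(p,y)
rows(p,y,[(.22,-.42,.248,y),(.36,-.24,.248,y)])
rows((.36,-.24,.248),y,[(.45,.05,.15,50),pol(.115,140,.15,50)])
rows(pol(.115,140,.15,50)[:3],50,[pol(.115,140,.04,50),pol(.081,140,.04,50)])
E
```

```text
[ 0.20117116 -0.6438576   0.24739441] 17.350857257170453
[0.0847, -0.2081, -0.0006, -0.0]
[0.272, -0.3381, -0.0006, -0.0]
[0.1724, -0.25, 0.098, -0.5698]
[0.2038, -0.2435, 0.098, -0.5698]
[0.0, 0.0, 0.11, -0.0]
[-0.0, 0.034, 0.11, -0.0]
```

>>> {"method": "play_rows", "body": {
  "steps": [0.021,-0.052,0,0,0.042,-0.104,0,0,0.063,-0.156,0,0,0.085,-0.208,0,0,0.122,-0.234,0,0,0.159,-0.26,0,0,0.196,-0.286,0,0,0.234,-0.312,0,0,0.272,-0.338,0,0,0.272,-0.338,0,0],
  "jaw": 255,
  "grip_force": 20
}}

```text
time: 1.45
tool_pos: [0.3614, -0.2384, 0.2483]
tcp_rot: [-3.104, -0.481, -0.001]
wrist_force: [-0.1, -0.4, 0.8]
width: 0.001
grip_force: 0.0
```

>>> {"method": "play_rows", "body": {
  "steps": [0.034,-0.05,0,-0.12,0.068,-0.1,0,-0.24,0.102,-0.15,0.01,-0.36,0.136,-0.2,0.04,-0.48,0.172,-0.25,0.07,-0.57,0.19,-0.247,0.098,-0.57,0.204,-0.2435,0.098,-0.57,0.204,-0.2435,0.098,-0.57]
}}

```text
time: 2.45
tool_pos: [0.4836, 0.0517, 0.1512]
tcp_rot: [2.847, 1.326, 0.001]
wrist_force: [0.6, -0.1, 0.7]
width: -0.001
grip_force: 0.0
```

```bash
python3 - <<'E'
from h import *
p,y=pose();print(p,y,bot.read_state()["width"],bot.read_state()["time"])
t=pol(.115,140,.15,50);print(t)
c=bot.read_camera("top");im=c["pixels"][115:265,225:415]
cv2.imwrite("pics/c2.png",cv2.resize(im,None,fx=4,fy=4,interpolation=cv2.INTER_CUBIC))
rows(p,y,[pol(.115,140,.04,50),pol(.081,140,.04,50)])
E
```

```text
[0.48356307 0.05166455 0.1511688 ] 49.94958895709263 -0.0013976104981118316 2.45
(np.float64(0.4819048890413175), np.float64(0.05322057511395205), 0.15, 50)
[0.0001, -0.0023, 0.1112, -0.0009]
[0.0002, 0.0317, 0.1112, -0.0009]
```

>>> {"method": "play_rows", "body": {
  "steps": [0,-0.002,0.05,0,0,-0.002,0.09,0,0,-0.002,0.111,0,0,-0.002,0.111,0,0,0.016,0.111,0,0,0.032,0.111,0,0,0.032,0.111,0,0,0.032,0.111,0]
}}

```text
time: 3.5
tool_pos: [0.507, 0.0319, 0.0396]
tcp_rot: [-2.848, -1.327, -0.0]
wrist_force: [0.6, 0.2, -0.5]
width: -0.004
grip_force: 0.0
```

```bash
python3 - <<'E'
from h import *
p,y=pose();print(p,y,bot.read_state()["wrist_force"],pol(.081,140,.04,50))
c=bot.read_camera("top");im=c["pixels"][115:265,225:415]
cv2.imwrite("pics/c3.png",cv2.resize(im,None,fx=4,fy=4,interpolation=cv2.INTER_CUBIC))
print("A");rows(p,y,[pol(.081,140+d,.04,50+d) for d in range(8,57,8)])
print("B");q=pol(.081,196,.04,106);rows(q[:3],106,[pol(.081,196+d,.04,106+d) for d in (8,16,24,32,40,46,50,54)])
E
```

```text
[0.50704014 0.0318763  0.03964358] 49.963732356060426 [ 0.6356294   0.18776601 -0.47016165] (np.float64(0.5079504001073627), np.float64(0.03136579638460969), 0.04, 50)
A
[-0.0111, 0.0018, -0.0004, -0.1403]
[-0.0221, 0.0042, -0.0004, -0.2799]
[-0.0327, 0.008, -0.0004, -0.4195]
[-0.0427, 0.0134, -0.0004, -0.5591]
[-0.0519, 0.02, -0.0004, -0.6988]
[-0.06, 0.0279, -0.0004, -0.8384]
[-0.0669, 0.0368, -0.0004, -0.978]
B
[-0.0113, 0.0008, 0.0, -0.1396]
[-0.0223, 0.0031, 0.0, -0.2793]
[-0.0329, 0.007, 0.0, -0.4189]
[-0.0429, 0.0123, 0.0, -0.5585]
[-0.0521, 0.019, 0.0, -0.6981]
[-0.0583, 0.0247, 0.0, -0.8029]
[-0.062, 0.0289, 0.0, -0.8727]
[-0.0655, 0.0334, 0.0, -0.9425]
```

View pics/c3.png

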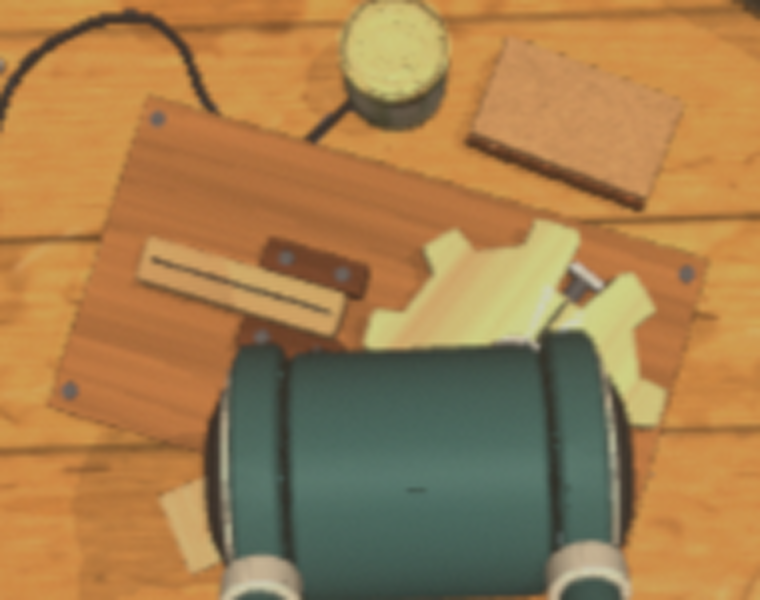

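>>> {"method": "play_rows", "body": {
  "steps": [-0.011,0.002,0,-0.14,-0.022,0.004,0,-0.28,-0.033,0.008,0,-0.42,-0.043,0.0135,0,-0.56,-0.052,0.02,0,-0.7,-0.06,0.028,0,-0.84,-0.067,0.037,0,-0.98,-0.067,0.037,0,-0.98]
}}

```text
time: 4.55
tool_pos: [0.4912, -0.0427, 0.039]
tcp_rot: [-1.889, -2.509, 0.001]
wrist_force: [-0.7, 0.5, 0.1]
width: -0.002
grip_force: 0.6
```

```bash
python3 - <<'E'
from h import *
p,y=pose();print(p,y,bot.read_state()["wrist_force"],pol(.081,196,.04,106))
c=bot.read_camera("top");im=c["pixels"][115:265,225:415]
cv2.imwrite("pics/c4.png",cv2.resize(im,None,fx=4,fy=4,interpolation=cv2.INTER_CUBIC))
E
```

```text
[ 0.49117031 -0.04274982  0.03903125] 106.05233525403285 [-0.70906235  0.53434737  0.07768146] (np.float64(0.4921378026289961), np.float64(-0.04302662582117692), 0.04, 106)
```

View pics/c4.png

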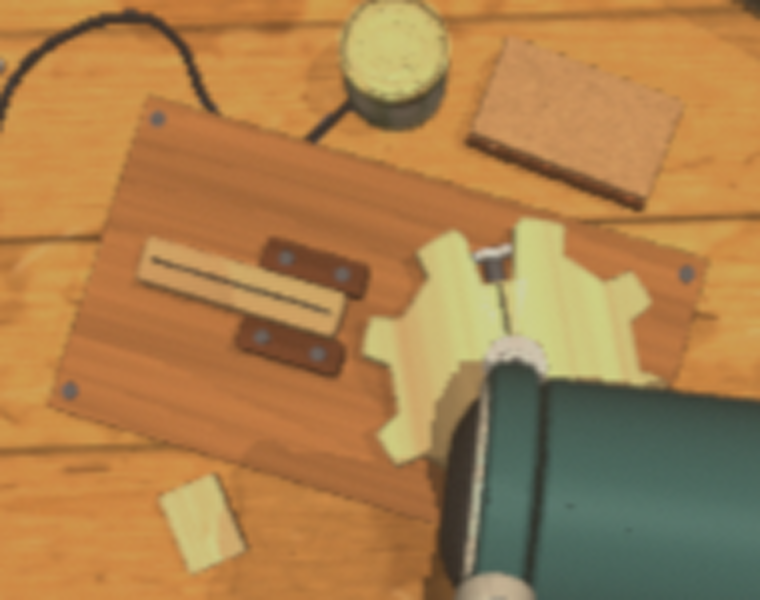

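```bash
python3 - <<'E'
from h import *
c=bot.read_camera("top")
P=lambda U,V,z:ray(c,full(U,V),z)[:2]
for q in((509,333),(500,280),(493,240)):
  d=P(*q,.039)-PIV;print(np.degrees(np.arctan2(d[1],d[0])),np.linalg.norm(d))
d=P(500,280,.039)-P(509,333,.039);print(np.degrees(np.arctan2(d[1],d[0])))
a=105.95;p,y=pose()
rows(p,y,[pol(.081,196+d,.04,106+d) for d in (8,16,24,32,40,48,54,57)])
E
```

```text
5.673493964353538 0.018650461471013274
6.764860359185213 0.04696633129755165
7.0806280998532225 0.06849134972296121
7.483530041655574
[-0.0119, 0.0015, -0.001, -0.1391]
[-0.023, 0.0038, -0.001, -0.2788]
[-0.0336, 0.0077, -0.001, -0.4184]
[-0.0436, 0.013, -0.001, -0.558]
[-0.0527, 0.0196, -0.001, -0.6976]
[-0.0608, 0.0275, -0.001, -0.8373]
[-0.0662, 0.0341, -0.001, -0.942]
[-0.0686, 0.0376, -0.001, -0.9943]
```

>>> {"method": "play_rows", "body": {
  "steps": [-0.012,0.0015,-0.001,-0.14,-0.023,0.004,-0.001,-0.28,-0.0335,0.0075,-0.001,-0.42,-0.0435,0.013,-0.001,-0.56,-0.0525,0.0195,-0.001,-0.7,-0.061,0.0275,-0.001,-0.84,-0.066,0.034,-0.001,-0.94,-0.071,0.0415,-0.001,-1.05,-0.071,0.0415,-0.001,-1.05]
}}

```text
time: 5.78
tool_pos: [0.5503, -0.0999, 0.0392]
tcp_rot: [-0.375, -3.116, 0.002]
wrist_force: [-3.8, -3.0, -0.4]
width: 0.0
grip_force: 1.7
```

```bash
python3 - <<'E'
from h import *
p,y=pose();print(p,y,bot.read_state()["wrist_force"],pol(.081,256,.04,166))
c=bot.read_camera("top");im=c["pixels"][160:250,280:410]
cv2.imwrite("pics/c5.png",cv2.resize(im,None,fx=6,fy=6,interpolation=cv2.INTER_CUBIC))
E
```

```text
[ 0.55026509 -0.09991706  0.03916663] 166.26450095342125 [-3.83062371 -3.00249721 -0.4311251 ] (np.float64(0.5504043264564269), np.float64(-0.09929395382835571), 0.04, 166)
```

View pics/c5.png

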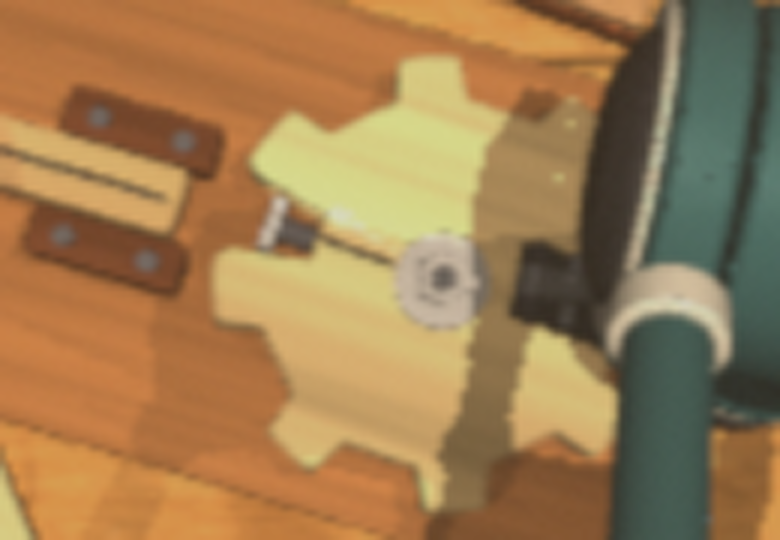

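```bash
python3 - <<'E'
from h import *
c=bot.read_camera("top")
P=lambda U,V,z:ray(c,full(U,V,280,160,6),z)[:2]
A=lambda d:(np.degrees(np.arctan2(d[1],d[0])),np.linalg.norm(d))
n=P(443,277,.053);print("nut",n)
for q in((393,263),(318,238)): print(A(P(*q,.039)-PIV))
print("line",A(P(318,238,.039)-P(393,263,.039)))
a,b=P(252,163,.039),P(214,257,.039);print("mouth",A((a+b)/2-PIV),np.linalg.norm(a-b))
a,b=P(322,210,.039),P(300,262,.039)
print("tooth corners sym",A(P(297,113,.039)-PIV),A(P(215,322,.039)-PIV))
print("bar",A(P(0,150,.038)-P(163,198,.038)),A(P(163,198,.038)-PIV))
p,y=pose()
E
```

```text
nut [ 0.57061066 -0.02057933]
(np.float64(65.84068482162724), np.float64(0.01798207493342316))
(np.float64(68.17476310530367), np.float64(0.04543907683784806))
line (np.float64(69.70177783068921), np.float64(0.02748168028029398))
mouth (np.float64(68.8546204899339), np.float64(0.0766529664740702)) 0.03557633978138936
tooth corners sym (np.float64(38.2141741440739), np.float64(0.07783029356144529)) (np.float64(98.20316853026509), np.float64(0.0796573771838072))
bar (np.float64(71.74716516837974), np.float64(0.0598180682265152)) (np.float64(71.15674088570266), np.float64(0.10131313540215983))
```

>>> {"method": "play_rows", "body": {
  "steps": [-0.0019,0,0,-0.024,-0.0038,0.0002,0,-0.047,-0.0038,0.0002,0,-0.047,-0.0038,0.0002,0,-0.047]
}}

```text
time: 6.38
tool_pos: [0.5539, -0.1002, 0.0395]
tcp_rot: [-0.301, -3.125, 0.001]
wrist_force: [-3.4, -2.8, -3.1]
width: -0.002
grip_force: 2.2
```

```bash
python3 - <<'E'
from h import *
p,y=pose();print(p,y,bot.read_state()["wrist_force"])
rows(p,y,[pol(.083,256,.04,y),pol(.125,258,.04,y),pol(.125,258,.15,y)])
c=bot.read_camera("top");im=c["pixels"][160:250,280:410]
cv2.imwrite("pics/c6.png",cv2.resize(im,None,fx=6,fy=6,interpolation=cv2.INTER_CUBIC))
E
```

```text
[ 0.55392812 -0.10021671  0.03951513] 168.9924540821365 [-3.41814538 -2.80647881 -3.14725866]
[0.0037, -0.0018, -0.0005, -0.0]
[0.0016, -0.0439, -0.0005, -0.0]
[0.0016, -0.0439, -0.1105, -0.0]
```

View pics/c6.png

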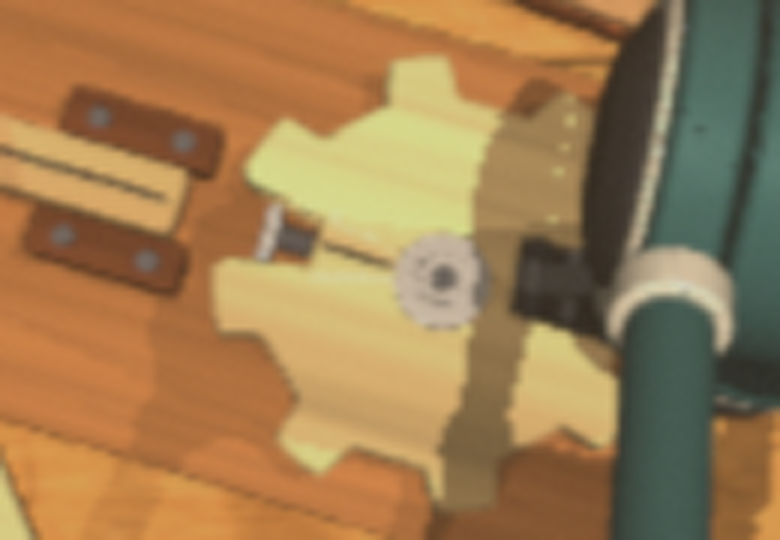

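```bash
python3 - <<'E'
from h import *
c=bot.read_camera("top")
P=lambda U,V,z:ray(c,full(U,V,280,160,6),z)[:2]
A=lambda d:(np.degrees(np.arctan2(d[1],d[0])),np.linalg.norm(d))
a,b=P(246,172,.039),P(214,266,.039);print("mouth",A((a+b)/2-PIV),np.linalg.norm(a-b))
print("sym",A(P(287,121,.039)-PIV),A(P(217,330,.039)-PIV))
print("line",A(P(326,245,.039)-PIV),A(P(326,245,.039)-P(390,265,.039)))
p,y=pose();p=p+0
q=np.array(pol(.125,258,.15,y)[:3])
rows(q,169,[pol(.24,71.5,.15,71.5)])
E
```

```text
mouth (np.float64(71.34324109275502), np.float64(0.07665566046098068)) 0.034830052892593624
sym (np.float64(41.520768378324235), np.float64(0.07803848988758244)) (np.float64(100.26789339667963), np.float64(0.07949624555457999))
line (np.float64(70.0139329629269), np.float64(0.0420065306382174)) (np.float64(70.79460963814496), np.float64(0.023301002661876638))
[-0.0335, 0.3629, 0.0, 1.7017]
```

>>> {"method": "play_rows", "body": {
  "steps": [0.004,-0.002,0,0,0.003,-0.02,0,0,0.002,-0.044,0,0,0.002,-0.044,0,0,0.002,-0.044,-0.05,0,0.002,-0.044,-0.11,0,0.002,-0.044,-0.11,0]
}}

```text
time: 7.35
tool_pos: [0.55, -0.1444, 0.1572]
tcp_rot: [0.3, 3.114, -0.003]
wrist_force: [0.4, -1.3, -0.1]
width: -0.001
grip_force: 0.0
```

```bash
python3 - <<'E'
from h import *
p,y=pose();print(p,y,bot.read_state()["wrist_force"])
rows(p,y,[pol(.24,71.5,.15,71.5)])
E
```

```text
[ 0.55000208 -0.14441048  0.15722218] 168.99403352300519 [ 0.40094768 -1.28004309 -0.07153568]
[-0.0273, 0.3632, 0.0072, 1.7016]
```

>>> {"method": "play_rows", "body": {
  "steps": [-0.003,0.04,0,0.18,-0.006,0.08,0,0.36,-0.009,0.12,0,0.54,-0.012,0.16,0,0.72,-0.015,0.2,0,0.9,-0.018,0.24,0,1.08,-0.021,0.28,0,1.26,-0.024,0.32,0,1.44,-0.027,0.363,0,1.62,-0.027,0.363,0,1.7]
}}

```text
time: 8.6
tool_pos: [0.6409, 0.2115, 0.1493]
tcp_rot: [-2.547, -1.837, -0.001]
wrist_force: [-1.3, -0.7, -0.1]
width: 0.003
grip_force: 0.0
```

```bash
python3 - <<'E'
from h import *
p,y=pose();print(p,y,bot.read_state()["wrist_force"],pol(.24,71.5,.15,71.5))
rows(p,y,[pol(.24,71.5,.034,71.5)])
c=bot.read_camera("top");im=c["pixels"][140:240,240:400]
cv2.imwrite("pics/c7.png",cv2.resize(im,None,fx=5,fy=5,interpolation=cv2.INTER_CUBIC))
E
```

```text
[0.64089083 0.2115049  0.14933172] 71.58712674820767 [-1.26510414 -0.65390605 -0.09082651] (np.float64(0.646153117537222), np.float64(0.20689767724948782), 0.15, 71.5)
[-0.0027, 0.0064, 0.1153, 0.0015]
```

View pics/c7.png

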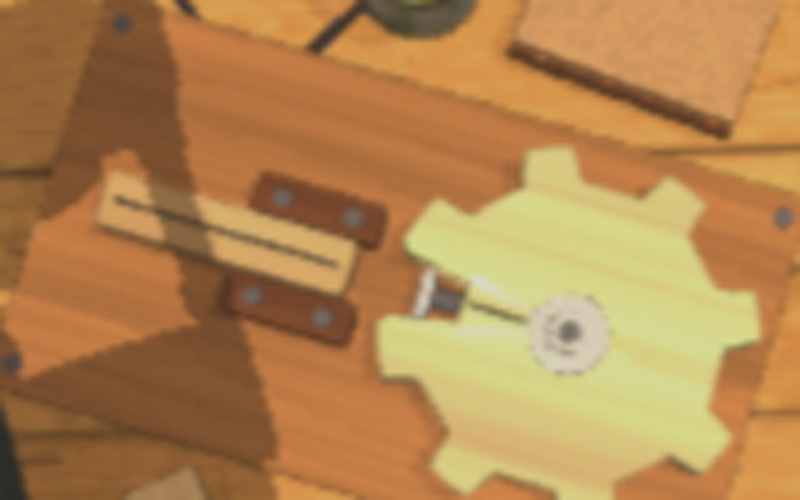

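>>> {"method": "play_rows", "body": {
  "steps": [-0.001,0.0065,0.04,0,-0.001,0.0065,0.08,0,-0.001,0.0065,0.115,0,-0.001,0.0065,0.115,0,-0.001,0.0065,0.115,0]
}}

```text
time: 9.28
tool_pos: [0.6465, 0.2048, 0.0353]
tcp_rot: [-2.548, -1.838, 0.001]
wrist_force: [0.4, -0.7, -0.1]
width: 0.003
grip_force: 0.0
```

```bash
python3 - <<'E'
from h import *
p,y=pose();print(p,y,bot.read_state()["wrist_force"])
rows(p,y,[pol(r,71.5,.034,71.5) for r in(.222,.2)])
c=bot.read_camera("top")
P=lambda U,V,z:ray(c,full(U,V,240,140,5),z)[:2]
A=lambda d:(np.degrees(np.arctan2(d[1],d[0])),np.linalg.norm(d))
a,b=P(406,243,.039),P(378,318,.039);print("mouth",A((a+b)/2-PIV),np.linalg.norm(a-b))
print("stop face",[A(P(425,293,z)-PIV) for z in(.03,.038)],"nose",A(P(352,277,.038)-PIV),"tail",A(P(103,198,.038)-PIV))
E
```

```text
[0.64647217 0.20483153 0.03530077] 71.61606708964088 [ 0.42942424 -0.65456681 -0.07051637]
[-0.0161, -0.001, 0.0013, 0.002]
[-0.0381, -0.001, 0.0013, 0.002]
mouth (np.float64(70.73050899651813), np.float64(0.07672958435933624)) 0.03369676183996521
stop face [(np.float64(70.65843310280553), np.float64(0.06235553795970151)), (np.float64(71.45487949665312), np.float64(0.06201542880495233))] nose (np.float64(72.91948694709858), np.float64(0.09330821587590202)) tail (np.float64(71.6395847619569), np.float64(0.20385451445545294))
```

>>> {"method": "play_rows", "body": {
  "steps": [-0.008,-0.001,0.001,0,-0.016,-0.001,0.001,0,-0.02,-0.001,0.001,0,-0.024,-0.001,0.001,0,-0.028,-0.001,0.001,0,-0.031,-0.001,0.001,0,-0.034,-0.001,0.001,0,-0.037,-0.001,0.001,0,-0.04,-0.001,0.001,0,-0.04,-0.001,0.001,0]
}}

```text
time: 10.58
tool_pos: [0.6327, 0.167, 0.0341]
tcp_rot: [-2.548, -1.838, 0.001]
wrist_force: [0.7, -0.5, -0.1]
width: 0.004
grip_force: 0.0
```

```bash
python3 - <<'E'
from h import *
p,y=pose();print(p,y,bot.read_state()["wrist_force"],(p[:2]-PIV)@[np.cos(PSI),np.sin(PSI)])
rows(p,y,[pol(.190,71.5,.034,71.5)])
c=bot.read_camera("top");im=c["pixels"][140:240,240:400]
cv2.imwrite("pics/c8.png",cv2.resize(im,None,fx=5,fy=5,interpolation=cv2.INTER_CUBIC))
E
```

```text
[0.63270496 0.16700976 0.03409504] 71.59872392070652 [ 0.693003   -0.53947033 -0.11078987] 0.19790617745143635
[-0.0079, 0.0001, 0.0001, 0.0017]
```

View pics/c8.png

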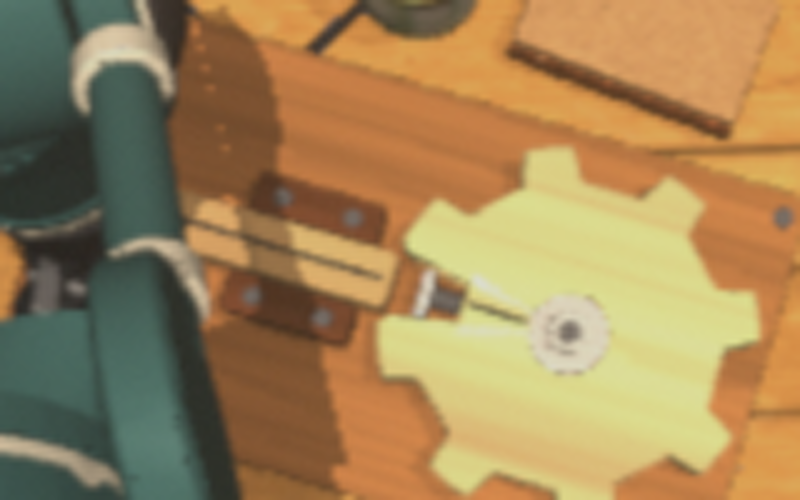

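>>> {"method": "play_rows", "body": {
  "steps": [-0.0015,0,0,0,-0.003,0,0,0,-0.0045,0,0,0,-0.006,0,0,0,-0.0075,0,0,0,-0.009,0,0,0,-0.009,0,0,0]
}}

```text
time: 11.5
tool_pos: [0.6301, 0.1587, 0.0343]
tcp_rot: [2.548, 1.838, -0.0]
wrist_force: [0.5, 0.4, -0.7]
width: 0.002
grip_force: 0.0
```

>>> {"method": "play_rows", "body": {
  "steps": [-0.0005,0,0,0,-0.001,0,0,0,-0.0015,0,0,0,-0.0015,0,0,0]
}}

```text
time: 12.0
tool_pos: [0.6297, 0.1574, 0.0343]
tcp_rot: [2.548, 1.838, 0.0]
wrist_force: [0.3, 1.2, -0.1]
width: 0.0
grip_force: 0.2
```

>>> {"method": "play_rows", "body": {
  "steps": [-0.0005,0,0,0,-0.001,0,0,0,-0.001,0,0,0]
}}

```text
time: 12.38
tool_pos: [0.6294, 0.1565, 0.0343]
tcp_rot: [2.548, 1.838, 0.0]
wrist_force: [-0.3, 0.0, 0.6]
width: -0.001
grip_force: 0.3
```

>>> {"method": "play_rows", "body": {
  "steps": [-0.0005,0,0,0,-0.001,0,0,0,-0.001,0,0,0]
}}

```text
time: 12.75
tool_pos: [0.6292, 0.1557, 0.0344]
tcp_rot: [-2.548, -1.838, -0.001]
wrist_force: [0.7, 1.5, 0.2]
width: -0.0
grip_force: 0.7
```

>>> {"method": "play_rows", "body": {
  "steps": [-0.0005,0,0,0,-0.001,0,0,0,-0.001,0,0,0]
}}

```text
time: 13.12
tool_pos: [0.6294, 0.1555, 0.0346]
tcp_rot: [-2.548, -1.837, -0.003]
wrist_force: [1.2, 4.3, -1.6]
width: -0.004
grip_force: 2.6
```

>>> {"method": "play_rows", "body": {
  "steps": [-0.0005,0,0,0,-0.001,0,0,0,-0.001,0,0,0]
}}

```text
time: 13.5
tool_pos: [0.6295, 0.1553, 0.0349]
tcp_rot: [-2.548, -1.837, -0.006]
wrist_force: [2.7, 8.0, -1.2]
width: 0.003
grip_force: 3.9
```

>>> {"method": "play_rows", "body": {
  "steps": [-0.0005,0,0,0,-0.001,0,0,0,-0.0015,0,0,0,-0.0015,0,0,0]
}}

```text
time: 14.0
tool_pos: [0.6298, 0.1552, 0.0353]
tcp_rot: [-2.548, -1.836, -0.01]
wrist_force: [3.9, 11.2, -1.1]
width: -0.001
grip_force: 5.8
```

```bash
python3 - <<'E'
from h import *
s=bot.read_state();print(s["wrist_force"],np.linalg.norm(s["wrist_force"]))
c=bot.read_camera("top");im=c["pixels"][160:235,270:370]
cv2.imwrite("pics/c9.png",cv2.resize(im,None,fx=8,fy=8,interpolation=cv2.INTER_CUBIC))
E
```

```text
[ 3.89940978 11.23562001 -1.06141029] 11.940315967496213
```

View pics/c9.png

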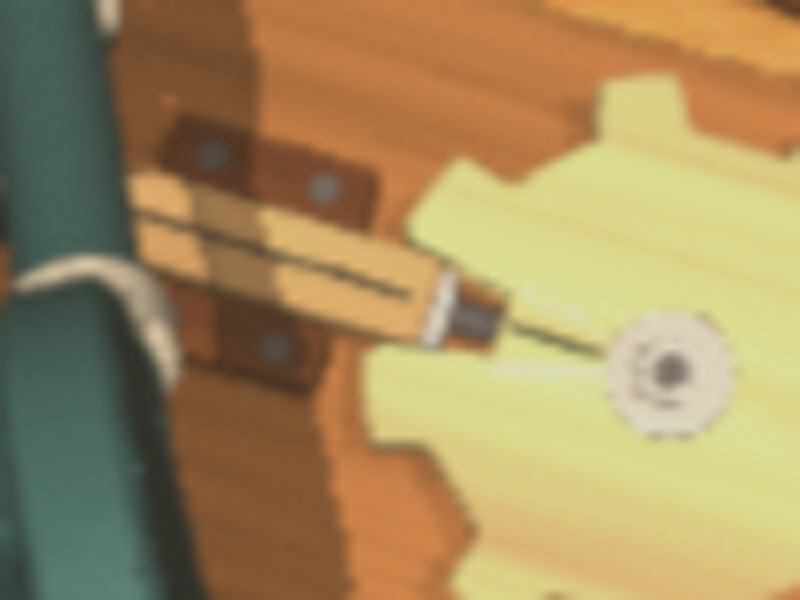

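The bar's nose meets the light stop pad (about (435,310)), centred in the notch. The measured force is about 12 N, so I add about 1.3 mm to reach 15 N, hold, then back off.

>>> {"method": "play_rows", "body": {
  "steps": [-0.0006,0,0,0,-0.0013,0,0,0,-0.0013,0,0,0,-0.0013,0,0,0,-0.0013,0,0,0]
}}

```text
time: 14.68
tool_pos: [0.6301, 0.155, 0.0358]
tcp_rot: [-2.548, -1.836, -0.013]
wrist_force: [3.6, 14.3, 0.1]
width: -0.002
grip_force: 7.4
```

>>> {"method": "play_rows", "body": {
  "steps": [0.003,0,0,0,0.008,0,0,0,0.02,0,0,0,0.035,0,0,0,0.035,0,0,0,0.035,0,-0.05,0,0.035,0,-0.1,0,0.035,0,-0.13,0,0.035,0,-0.13,0,0.035,0,-0.13,0]
}}

```text
time: 15.92
tool_pos: [0.6378, 0.1839, 0.1631]
tcp_rot: [-2.547, -1.838, 0.003]
wrist_force: [-0.2, -0.4, -0.3]
width: -0.002
grip_force: 0.0
```

```bash
python3 - <<'E'
from h import *
print(pose())
c=bot.read_camera("top");im=c["pixels"][140:240,240:400]
cv2.imwrite("pics/c10.png",cv2.resize(im,None,fx=5,fy=5,interpolation=cv2.INTER_CUBIC))
E
```

```text
(array([0.63779858, 0.18388378, 0.16312098]), np.float64(71.60769632697875))
```

View pics/c10.png

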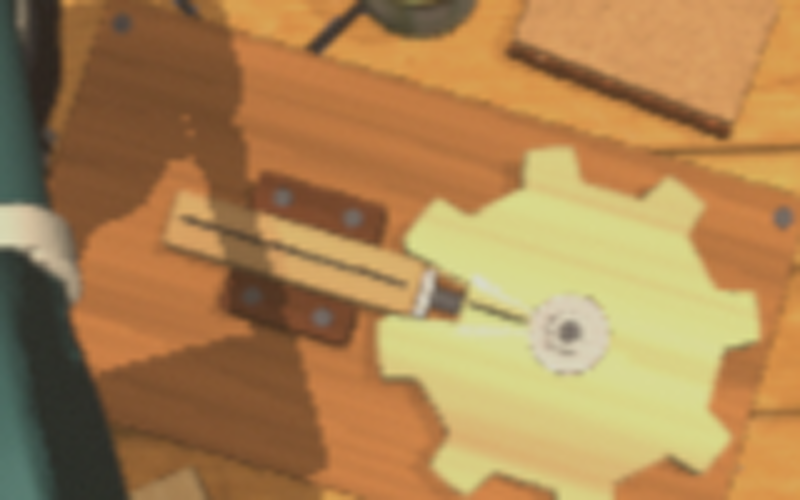

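The bar lies in the notch against the stop (about (420,292)) and the gripper is clear.

```bash
python3 -c "
from workcell import bot
print(bot.finish_job())"
```

```text
the job is handed in; nothing more can be done
None
```

I handed the job in at about 16 s: the notch faces the bar to within about 1° by camera, the bar was pressed against the stop with about 15 N and left in the notch, and the arm is clear (no verdict was returned).

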